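# Draw the released module from an interlocked socket strip

## Task

Three identical plug-in modules sit in the socket strip; its hidden interlock locks the others and releases one for replacement (now and then two), held then only by its sprung detent, and nothing shows which. Find a released one by tugging gently, pull it straight out and stand it upright on the floor of the small parts tray. Take out just one module, leave the others fully home, and do not lift, tip or drag the strip, which stands loose on the bench.

Things in the scene. Friction and masses are not known exactly. Their poses are not given: they have to be found in the camera images.
- strip: socket strip, loose on the bench, 6 kg: a steady upward pull over about 38 N on an end module tips it. Dark steel plate 110 (x) x 250 (y) x 22 mm, on it a grey terminal housing 56 x 196 mm, top at 62 mm, with three bays in a row along y, 60 mm apart. Origin: centre of the plate's underside; z up, x roughly away from the robot (within 0.4 rad)
- module1: module 96 mm tall, 0.12 kg; origin: centre of its underside, axes as the strip's when seated. Black stem 30 x 30 mm up to 34 mm (in the bay when seated; it stands on it alone), white case 44 (x) x 40 (y) mm from 34 to 62 mm, black finger grip 12 (x) x 30 (y) mm from 62 to 96 mm. All three are alike. Starts fully home in bay 1 (strip's +y end)
- module2: module 96 mm tall, 0.12 kg; origin: centre of its underside, axes as the strip's when seated. Black stem 30 x 30 mm up to 34 mm (in the bay when seated; it stands on it alone), white case 44 (x) x 40 (y) mm from 34 to 62 mm, black finger grip 12 (x) x 30 (y) mm from 62 to 96 mm. All three are alike. Starts fully home in bay 2 (middle)
- module3: module 96 mm tall, 0.12 kg; origin: centre of its underside, axes as the strip's when seated. Black stem 30 x 30 mm up to 34 mm (in the bay when seated; it stands on it alone), white case 44 (x) x 40 (y) mm from 34 to 62 mm, black finger grip 12 (x) x 30 (y) mm from 62 to 96 mm. All three are alike. Starts fully home in bay 3 (strip's -y end)
- bay1 (a point): where the seated module's origin lies in bay 1: 28 mm above the strip's underside, y = +60 mm in the strip's frame. A released module yields against its detent: the pull grows to about 8 to 15 N in the first 3 mm, then it snaps past, drags a few mm and slides out freely (36 mm clears the housing)
- bay2 (a point): the same in bay 2, y = 0. A locked module (any bay) gives about 1 mm and then stops dead; lowered and let go, it is home again. Where two are released, one may be half caught and need up to 25 N; the other then comes at 8 to 15 N
- bay3 (a point): the same in bay 3, y = -60 mm
- tray: small open blue parts tray, loose, 0.4 kg, 130 (x) x 182 (y) x 70 mm outside, inside 114 x 164 mm, floor 2 mm thick, walls upright, rim 70 mm high. Origin: centre of its underside. Stands left or right of the strip, its long side pointing roughly away from the robot
- old_relay: small boxy relay 28 x 22 x 30 mm, lying loose in the tray near the end at the tray's -y; origin: centre of its underside
There are look-alikes about, which are no part of the job. What is shaped like the module1 but pink or turquoise is not meant.

How it is judged:
By the outcome, as a careful person would: the job done as asked, in the order asked, and still so for the second after the job is handed in, with the robot touching nothing.
It also fails if it takes over 54 s, if anything falls off the work surface, if the arm or the gripper's body presses on something with over 40 N, if the wrist force passes 120 N, or if a joint passes its speed limit or range.

## Robot

A 6-joint arm with a two-finger parallel gripper is mounted at the origin on a cart in front of the work surface, level with it; the furniture and walls round the work are solid. World frame = base frame: x ahead of the robot, y to its left, z up, the work surface at z = 0. Lengths are in m, angles in rad, forces in N, time in s.
With the tool pointing down it reaches from about 0.35 to 0.975 m from the base axis. Payload 4.9 kg.
Tool frame: the origin (TCP) lies between the finger pads; the fingertips stand 14 mm ahead of it and the grasp point (between the pads) lies 5 mm behind it (manip.finger_overhang is the distance from the TCP to the fingertips, in m); z points along the fingers, y is the line along which they close (so a half turn about z gives the same grasp; the last joint's range is limited). The gripper opens to 85 mm and grips with 20 to 120 N. Pads are 22 mm wide; open, the fingers measure 114 mm over their backs; the gripper's body (76 mm by 85 mm) begins 54 mm behind the grasp point. The pads swing forward as they close: fully open they stand 13 mm farther back than shut.
Start: joints at [-1.299, 0.053, 1.613, -0, 1.476, -0.119], TCP at [0.238, -0.578, 0.209] pointing down, gripper open.
Joint ranges: [-3.01, 3.01], [-1.01, 2.22], [0.06, 2.58], [-1.02, 4.17], [0.09, 2.62], [-3.14, 3.14]. Speed limits (rad/s): [2.57, 2.57, 3.14, 3.14, 3.14, 3.14].

## Interface

Orientations are given as a unit quaternion [w, x, y, z].
In Python, from plant import manip, grab_frame gives the robot as it stands.
- The arm moves only by the tool servo_tool, never from a script. Its argument "deltas" is a list that holds one entry, the list of rows, each a list of 5 numbers: the opening in per cent of the stroke, from 0 (shut) to 100 (fully open), then the shift along the world's x, y, z in m, then the turn about the world's z in degrees. A call has exactly 8 rows; each row shifts and turns the commanded pose from where the row before left it; what a row does not reach is not made up. A row lasts 1/10 s, in which the tool goes at most 50 mm and 8.59 degrees, less where a joint would pass 70% of its speed; a pose out of reach is approached as far as the arm can. A call is refused whole if a number of a shift passes 0.05 or a number of a turn 8.59, either way. A call with a gripper value outside its range is refused whole. The fingers move at their own pace and stop on an object; the grip force is fixed at half the most. Time passes only in rows, so rows that do not move let the fingers close, or fill a call up. It gives the time, the measured TCP pose, the force, the opening and the grip force at its end, in the units of the state.
- manip.state(): the state, without advancing time (a new reading comes with each control period).
- grab_frame(name): name is "scene" or "top"; returns a dict with "pixels" (420x560x3 uint8, red, green, blue), "z_map" (420x560 float32, m along the optical axis (not along the pixel's ray), 0 where there is no reading), "fx", "fy", "cx", "cy" (pixels), "rvec" (rotation vector, rad) and "tvec" (3), from world to camera coordinates, as OpenCV has them. Camera axes: x right, y down, z forward; pixel columns grow to the right and rows downward; lengths in m; the calibration is good to about 2 mm. A picture is of the moment at which its call begins.
- manip.job_done(): hands the job in; it is judged then, once.
The state is a dict: "time": time; "joint_pos": joint angles; "joint_vel": joint speeds; "joint_efforts": joint torques, N m; "tool_pos": TCP position; "tool_rot": TCP orientation; "contact_force": force on the tool from outside, world axes, zero at the start; "ft_torque": the same for the moment, N m; "gripper_width": opening from 0.0 (shut) to 1.0 (fully open); "grasp_force": force on a finger pad.
Only numpy, scipy, OpenCV 4.12 (cv2) and the standard library are available. Lean on these libraries where they do the work, as an engineer would, in place of code of your own. Each camera call takes 0.05 s, during which the arm holds its last target. There are 200 camera calls.

## Working session

There is one attempt and no reset: what is moved stays moved. The work goes in short steps, Python scripts to look and compute and a tool call to move; the robot and the scene stay as the last step left them, time stands still between calls to the robot, and variables do not carry over. Pictures are saved under pics/ and viewed, at most 10 in all, crops included, and the job is handed in when it is done.

Besides the shell and the picture viewer there is one more tool, called after "Emit:" as name([rows], argument=value, ...), one row to a line, values as JSON. servo_tool: Moves the arm, as the interface text tells. Its arguments: {"type":"object","properties":{"deltas":{"type":"array"}},"required":["deltas"]}

```bash
mkdir -p pics; cat > h.py <<'E'
import numpy as np, cv2
from plant import manip, grab_frame
def cloud(f):
    z=f["z_map"]; v,u=np.indices(z.shape)
    P=np.stack([(u-f["cx"])/f["fx"]*z,(v-f["cy"])/f["fy"]*z,z],-1)
    R,_=cv2.Rodrigues(np.array(f["rvec"],float)); W=(P-np.array(f["tvec"]).ravel())@R
    W[z<=0]=np.nan
    return W
def save(f,n,crop=None,s=1):
    im=f["pixels"][:,:,::-1]
    if crop: a,b,c,d=crop; im=im[b:d,a:c]
    cv2.imwrite("pics/"+n,cv2.resize(im,None,fx=s,fy=s,interpolation=cv2.INTER_CUBIC))
E
python3 - <<'E'
from h import *
import pickle
a=grab_frame("top");b=grab_frame("scene")
pickle.dump((a,b),open("f.pkl","wb"))
save(a,"top.png");save(b,"scene.png")
for f in(a,b):
    R,_=cv2.Rodrigues(np.array(f["rvec"],float)); print(-R.T@np.array(f["tvec"]).ravel(), f["fx"])
s=manip.state();print(s["time"],s["tool_pos"],s["tool_rot"],s["contact_force"],manip.finger_overhang)
E
```

```text
[0.34789263 0.0194405  1.22624343] 507.03066220540154
[-0.09053983 -0.56370699  0.51406319] 388.0211088596802
0.1 [ 0.23792664 -0.5772989   0.20798201] [-9.07336385e-04  9.80967788e-01  1.94168405e-01 -7.34168522e-05] [ 0.31891038  0.77208331 -0.71602269] 0.014
```

View pics/top.png

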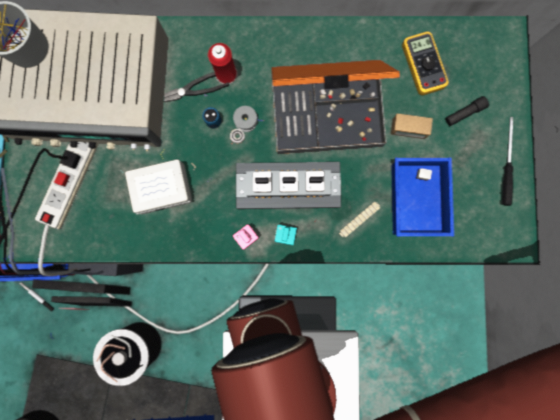

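View pics/scene.png

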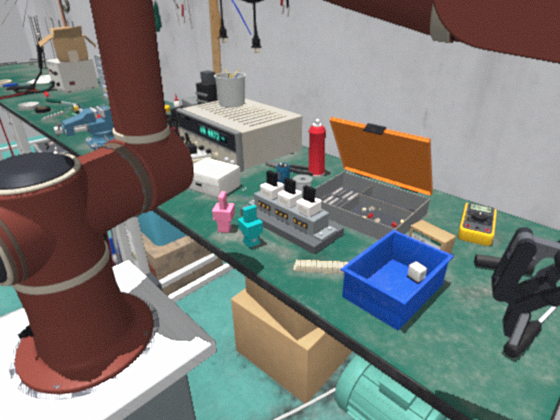

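The top view shows the strip at (288,185) with three modules with white cases: bay 1 at left (262,181), bay 2 (289,180) and bay 3 at right (316,180). The tray is blue at (423,197), with the relay at (425,174). The pink (245,236) and turquoise (286,234) look-alikes stand on the bench, so they are not meant. I'll measure now.

```bash
python3 - <<'E'
from h import *
import pickle
a,b=pickle.load(open("f.pkl","rb"))
save(a,"crop.png",(225,140,465,260),3.3)
W=cloud(a); z=W[...,2]; px=a["pixels"].astype(int)
u0,v0,u1,v1=228,155,350,212
box=np.zeros(z.shape,bool); box[v0:v1,u0:u1]=1
def rep(n,m,lab=True):
    c,l,st,ce=cv2.connectedComponentsWithStats(m.astype(np.uint8))
    for i in range(1,c):
        if st[i,4]<12: continue
        p=W[l==i]; ys,xs=np.nonzero(l==i)
        r=cv2.minAreaRect(p[:,:2].astype(np.float32)*1000)
        print(n,st[i,4],"px",ce[i].round(),"rect",np.round(r[0]),np.round(r[1]),round(r[2],1),"z",np.nanmedian(p[:,2]).round(4))
rep("grip",box&(z>.115)&(z<.14))
rep("case",box&(z>.08)&(z<.1)&(px.min(-1)>150))
rep("hous",box&(z>.052)&(z<.14))
rep("plate",box&(z>.012)&(z<.14))
t=np.zeros(z.shape,bool); t[145:250,385:460]=1
rep("tray",t&(z>.055)&(z<.08)&(px[...,2]>px[...,0]+40))
rep("floor",t&(z<.012)&(z>-.01)&(px[...,2]>px[...,0]+40))
rep("relay",t&(px.min(-1)>140)&(z>.015))
l=np.zeros(z.shape,bool); l[50:155,260:405]=1
p=W[l&(z>.05)]; print("lid",np.nanmin(p,0),np.nanmax(p,0))
E
```

```text
grip 82 px [261. 179.] rect [496.  68.] [12. 29.] 0.1 z 0.1242
grip 77 px [288. 179.] rect [497.   8.] [13. 27.] 4.0 z 0.124
grip 83 px [315. 179.] rect [498. -53.] [13. 29.] 0.7 z 0.1237
case 247 px [314. 181.] rect [499. -53.] [44. 39.] 0.1 z 0.0897
case 247 px [261. 182.] rect [496.  67.] [44. 39.] 0.4 z 0.0896
case 267 px [287. 182.] rect [496.   8.] [43. 39.] 0.0 z 0.0904
hous 2069 px [288. 183.] rect [496.   7.] [ 59. 195.] 0.9 z 0.0847
plate 4756 px [288. 185.] rect [498.   7.] [111. 249.] 0.8 z 0.0291
tray 1016 px [426. 195.] rect [ 465. -303.] [183. 131.] 0.1 z 0.0687
floor 54 px [422. 157.] rect [ 568. -321.] [131.   2.] 90.0 z -0.001
floor 140 px [453. 198.] rect [ 472. -394.] [193.   9.] 0.1 z -0.0005
floor 2741 px [419. 200.] rect [ 467. -311.] [102. 164.] 90.0 z 0.0024
floor 92 px [417. 236.] rect [ 375. -312.] [142.  15.] 84.2 z 0.0
relay 105 px [424. 174.] rect [ 523. -317.] [27. 22.] 78.6 z 0.0327
lid [ 0.57810927 -0.26739746  0.05003754] [0.79050604 0.04707847 0.23394557]
```

View pics/crop.png

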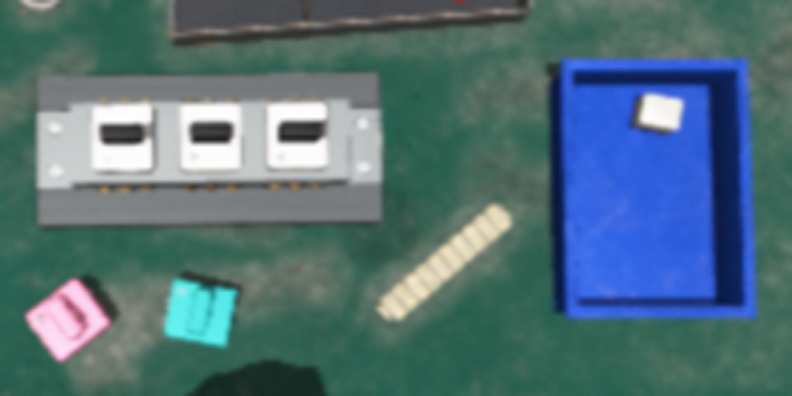

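Confirmed: the three white-cased modules in the strip are the ones meant. Grips are at (496,68), (497,8) and (498,-53) mm with tops at 124 mm, which matches the expected 28+96. The strip yaw is about +0.9°. The tray centre is (465,-303) and the relay lies at (523,-317). Next I'll move above bay 3.

Emit:
servo_tool([
  [[50, 0.016, 0.033, 0, 4.3], [50, 0.016, 0.033, 0, 4.3], [50, 0.016, 0.033, 0, 4.3], [50, 0.016, 0.033, 0, 4.3], [50, 0.016, 0.033, 0, 4.3], [50, 0.016, 0.033, 0, 4.3], [50, 0.016, 0.033, 0, 4.3], [50, 0.016, 0.033, 0, 4.3]],
])

```text
time: 0.9
tool_pos: [0.3663, -0.3122, 0.2086]
tool_rot: [-0.0, 0.879, 0.477, -0.0]
contact_force: [-0.0, -1.5, 0.2]
gripper_width: 0.502
grasp_force: 0.0
```

Emit:
servo_tool([
  [[50, 0.016, 0.033, 0, 4.3], [50, 0.016, 0.033, 0, 4.3], [50, 0.016, 0.033, 0, 4.3], [50, 0.016, 0.033, 0, 4.3], [50, 0.016, 0.033, 0, 4.3], [50, 0.016, 0.033, 0, 4.3], [50, 0.016, 0.033, 0, 4.3], [50, 0.016, 0.033, 0, 4.3]],
])

```text
time: 1.7
tool_pos: [0.4942, -0.0483, 0.2087]
tool_rot: [-0.0, 0.699, 0.716, -0.0]
contact_force: [-0.9, 0.1, 0.4]
gripper_width: 0.501
grasp_force: 0.0
```

Emit:
servo_tool([
  [[50, 0.0035, -0.0045, -0.02, -0.5], [50, 0, 0, -0.02, 0], [50, 0, 0, -0.02, 0], [50, 0, 0, -0.02, 0], [50, 0, 0, -0.012, 0], [50, 0, 0, -0.0065, 0], [50, 0, 0, 0, 0], [50, 0, 0, 0, 0]],
])

```text
time: 2.5
tool_pos: [0.4981, -0.0546, 0.1114]
tool_rot: [0.001, 0.703, 0.711, 0.0]
contact_force: [0.3, -0.1, -0.0]
gripper_width: 0.499
grasp_force: 0.0
```

```bash
python3 - <<'E'
from h import *
s=manip.state();print(s["time"],s["tool_pos"],s["contact_force"])
f=grab_frame("scene");save(f,"s2.png",(220,130,380,250),5)
E
```

```text
2.5 [ 0.49810755 -0.05456014  0.1114452 ] [ 0.26873995 -0.10461451 -0.00718544]
```

View pics/s2.png

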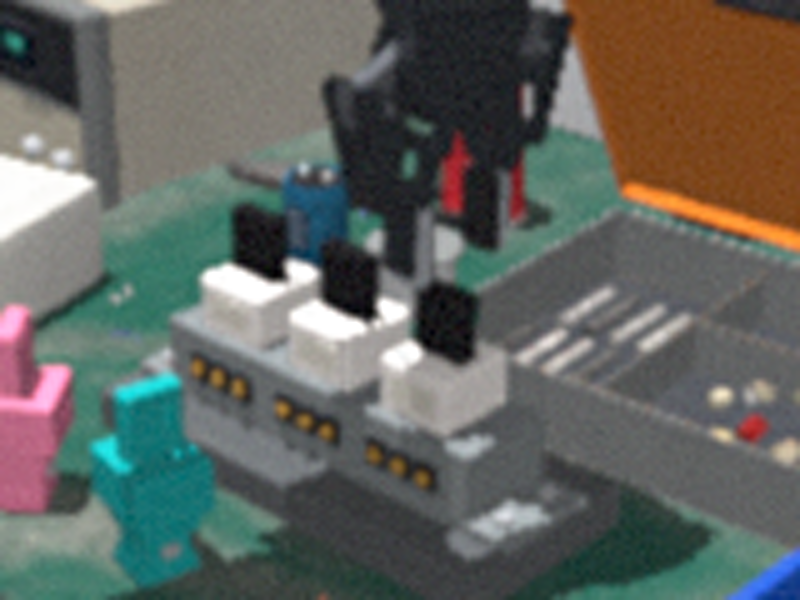

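The crop shows module 3's grip at crop (445,320) but the fingertips at about (405,260) and (485,230), above and behind it. That doesn't agree with the reported pose, so I'll check the projections in both cameras.

```bash
python3 - <<'E'
from h import *
s=manip.state();print(s["time"],s["tool_pos"],s["joint_pos"])
for n in("scene","top"):
    f=grab_frame(n)
    K=np.array([[f["fx"],0,f["cx"]],[0,f["fy"],f["cy"]],[0,0,1.]])
    pts=np.array([[.498,-.053,.124],[.497,.008,.124],[.496,.068,.124],[.473,-.0546,.097],[.523,-.0546,.097],[.498,-.0546,.22]])
    print(n,cv2.projectPoints(pts,np.array(f["rvec"],float),np.array(f["tvec"],float),K,None)[0].reshape(-1,2).round())
    W=cloud(f)
    if n=="scene":
        for u,v in[(309,194),(291,186),(301,182),(317,176),(310,150)]:print(u,v,W[v,u].round(3))
        m=(abs(W[...,0]-.5)<.1)&(abs(W[...,1]+.055)<.1)&(W[...,2]>.13)&(W[...,2]<.2);print(m.sum(),np.nanmin(W[m],0),np.nanmax(W[m],0))
    else: save(f,"t2.png",(200,120,360,240),5)
print(manip.state()["time"])
E
```

```text
2.55 [ 0.49835545 -0.05459167  0.11179065] [-2.57662699e-01 -1.68476536e-01  1.99148822e+00  6.80927600e-06
  1.31661891e+00 -2.69659520e-01]
scene [[308. 187.]
 [288. 179.]
 [270. 172.]
 [301. 202.]
 [316. 194.]
 [310. 147.]]
309 194 [ 0.492 -0.061  0.112]
291 186 [ 0.493 -0.005  0.112]
301 182 [ 0.465 -0.061  0.151]
317 176 [ 0.521 -0.058  0.145]
310 150 [ 0.48  -0.071  0.222]
605 [ 0.44175495 -0.0697604   0.13633545] [ 0.55478099 -0.04160749  0.19996174]
top [[316. 179.]
 [288. 179.]
 [260. 179.]
 [316. 191.]
 [316. 169.]
 [320. 172.]]
2.65
```

View pics/t2.png

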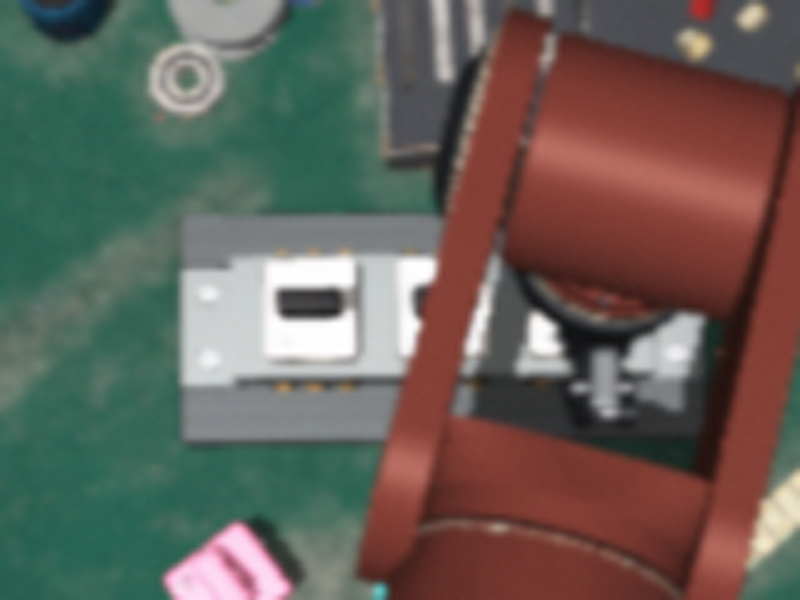

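```bash
python3 - <<'E'
from h import *
for k in range(2):
    s=manip.state();print(s["time"],s["tool_pos"].round(4) if hasattr(s["tool_pos"],'round') else s["tool_pos"],s["contact_force"])
    f=grab_frame("scene"); W=cloud(f)
    # finger regions: x offset 15..60mm either side of grip
    for lo,hi in((.43,.482),(.514,.57)):
        m=(W[...,0]>lo)&(W[...,0]<hi)&(abs(W[...,1]+.055)<.03)&(W[...,2]>.094)&(W[...,2]<.2)
        zz=W[m]; i=np.argsort(zz[:,2])[:12]; print(m.sum(),zz[i].mean(0).round(3),np.nanmin(zz[:,2]).round(3))
save(f,"s3.png",(220,130,380,250),5)
E
```

```text
2.65 [ 0.4984 -0.0546  0.1118] [0.449452   0.3463731  0.32645594]
308 [ 0.471 -0.057  0.139] 0.137
301 [ 0.521 -0.052  0.139] 0.137
2.7 [ 0.4982 -0.0546  0.1116] [ 0.04226808 -0.14224232  0.25750541]
312 [ 0.472 -0.057  0.139] 0.137
307 [ 0.521 -0.054  0.139] 0.137
```

View pics/s3.png

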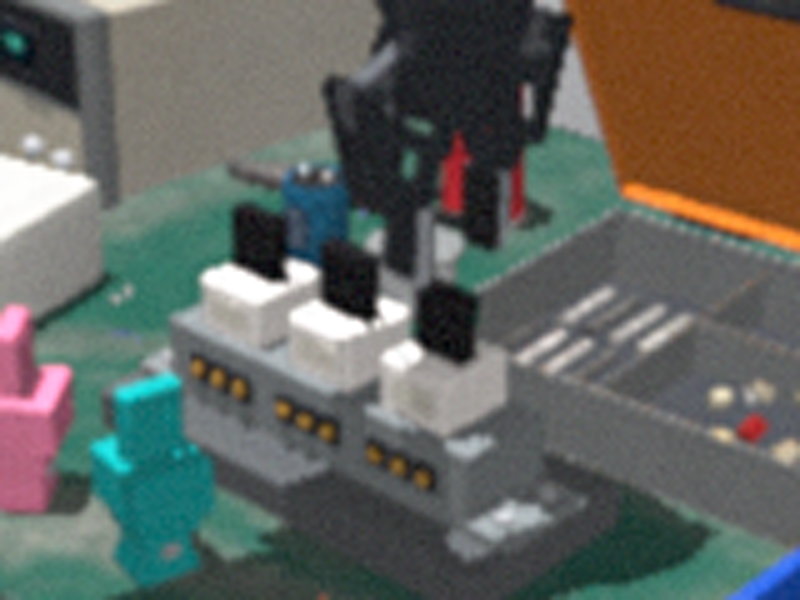

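The picture is steady. The cameras put the fingertips at z≈137 mm, about 33 mm higher than the reported TCP implies. x and y agree. The grip is at its expected height in both cameras, so I'll trust the cameras, go down in parts and re-measure.

Emit:
servo_tool([
  [[50, 0, 0, -0.005, 0], [50, 0, 0, -0.005, 0], [50, 0, 0, -0.005, 0], [50, 0, 0, -0.005, 0], [50, 0, 0, 0, 0], [50, 0, 0, 0, 0], [50, 0, 0, 0, 0], [50, 0, 0, 0, 0]],
])

```text
time: 3.55
tool_pos: [0.4978, -0.0544, 0.0909]
tool_rot: [0.0, 0.703, 0.711, 0.0]
contact_force: [-0.1, 0.6, 0.1]
gripper_width: 0.5
grasp_force: 0.0
```

```bash
cat > tips.py <<'E'
from h import *
import sys
y0=float(sys.argv[1])
s=manip.state();print(s["time"],np.round(s["tool_pos"],4),np.round(s["contact_force"],2))
f=grab_frame("scene"); W=cloud(f); dark=f["pixels"].max(-1)<110
for lo,hi in((.43,.483),(.512,.57)):
    m=(W[...,0]>lo)&(W[...,0]<hi)&(abs(W[...,1]-y0)<.03)&(W[...,2]>.094)&(W[...,2]<.2)&dark
    zz=W[m]; i=np.argsort(zz[:,2])[:12]; print(m.sum(),zz[i].mean(0).round(3),np.nanmin(zz[:,2]).round(3))
E
python3 tips.py -0.055
```

```text
3.55 [ 0.4978 -0.0544  0.0909] [-0.09  0.64  0.12]
460 [ 0.468 -0.058  0.123] 0.117
399 [ 0.521 -0.054  0.118] 0.116
```

Tips are now at 117 mm as predicted. I'll go down 14 mm more and close.

Emit:
servo_tool([
  [[50, 0, 0, -0.007, 0], [50, 0, 0, -0.007, 0], [50, 0, 0, 0, 0], [50, 0, 0, 0, 0], [0, 0, 0, 0, 0], [0, 0, 0, 0, 0], [0, 0, 0, 0, 0], [0, 0, 0, 0, 0]],
])

```text
time: 4.4
tool_pos: [0.4978, -0.0544, 0.0768]
tool_rot: [0.0, 0.703, 0.711, 0.0]
contact_force: [0.8, 0.6, 0.1]
gripper_width: 0.128
grasp_force: 60.0
```

```bash
python3 tips.py -0.055
```

```text
4.4 [ 0.4978 -0.0544  0.0768] [0.76 0.59 0.06]
507 [ 0.481 -0.055  0.11 ] 0.107
216 [ 0.516 -0.061  0.127] 0.113
```

Gripped (width about 11 mm against a 12 mm grip). Now a gentle tug.

Emit:
servo_tool([
  [[0, 0, 0, 0.0005, 0], [0, 0, 0, 0.0005, 0], [0, 0, 0, 0.0005, 0], [0, 0, 0, 0, 0], [0, 0, 0, 0, 0], [0, 0, 0, 0, 0], [0, 0, 0, 0, 0], [0, 0, 0, 0, 0]],
])

```text
time: 5.25
tool_pos: [0.4976, -0.0543, 0.0777]
tool_rot: [-0.0, 0.703, 0.711, 0.0]
contact_force: [5.1, -0.5, -9.2]
gripper_width: 0.127
grasp_force: 58.9
```

Emit:
servo_tool([
  [[0, 0, 0, 0.0004, 0], [0, 0, 0, 0.0003, 0], [0, 0, 0, 0, 0], [0, 0, 0, 0, 0], [0, 0, 0, 0, 0], [0, 0, 0, 0, 0], [0, 0, 0, 0, 0], [0, 0, 0, 0, 0]],
])

```text
time: 6.05
tool_pos: [0.4975, -0.0542, 0.0781]
tool_rot: [-0.0, 0.703, 0.711, 0.0]
contact_force: [6.5, -1.1, -10.1]
gripper_width: 0.126
grasp_force: 58.7
```

Emit:
servo_tool([
  [[0, 0, 0, 0.0004, 0], [0, 0, 0, 0.0004, 0], [0, 0, 0, 0, 0], [0, 0, 0, 0, 0], [0, 0, 0, 0, 0], [0, 0, 0, 0, 0], [0, 0, 0, 0, 0], [0, 0, 0, 0, 0]],
])

```text
time: 6.85
tool_pos: [0.4975, -0.0542, 0.0785]
tool_rot: [-0.0, 0.703, 0.711, 0.0]
contact_force: [6.3, -0.7, -11.6]
gripper_width: 0.13
grasp_force: 58.5
```

Emit:
servo_tool([
  [[0, 0, 0, 0.0005, 0], [0, 0, 0, 0.0005, 0], [0, 0, 0, 0, 0], [0, 0, 0, 0, 0], [0, 0, 0, 0, 0], [0, 0, 0, 0, 0], [0, 0, 0, 0, 0], [0, 0, 0, 0, 0]],
])

```text
time: 7.65
tool_pos: [0.4975, -0.0541, 0.0801]
tool_rot: [-0.0, 0.703, 0.711, 0.0]
contact_force: [5.6, -0.3, -7.8]
gripper_width: 0.128
grasp_force: 59.1
```

```bash
python3 - <<'E'
from h import *
s=manip.state();print(s["time"],np.round(s["tool_pos"],4),np.round(s["contact_force"],2),s["gripper_width"])
import pickle
f=grab_frame("scene");b=pickle.load(open("f.pkl","rb"))[1]
W=cloud(f);W0=cloud(b)
# case of module 3: white px region tracking between frames
for n,(x,y,w,h) in {"m3case":(295,196,27,22),"m2case":(276,189,20,19),"hous":(290,212,30,18)}.items():
    g0=cv2.cvtColor(b["pixels"],cv2.COLOR_RGB2GRAY)[y:y+h,x:x+w].astype(np.float32)
    g1=cv2.cvtColor(f["pixels"],cv2.COLOR_RGB2GRAY)[y:y+h,x:x+w].astype(np.float32)
    print(n,cv2.phaseCorrelate(g0,g1))
E
```

```text
7.65 [ 0.4975 -0.0541  0.0801] [ 5.62 -0.31 -7.77] 0.12828558151121908
m3case ((0.0696066819890735, -0.1994934732136091), 0.7946883130956579)
m2case ((-0.16401972867735815, -0.5371335451078156), 0.7030307745933533)
hous ((0.26676784844026713, 0.44234443088163466), 0.45925589115531357)
```

The force peaked near 12 N and then fell to 7.8 N at about 3.3 mm of travel, so it snapped past the detent: module 3 is released. I'll pull slowly straight out.

Emit:
servo_tool([
  [[0, 0, 0, 0.001, 0], [0, 0, 0, 0.001, 0], [0, 0, 0, 0.001, 0], [0, 0, 0, 0.001, 0], [0, 0, 0, 0.001, 0], [0, 0, 0, 0.001, 0], [0, 0, 0, 0, 0], [0, 0, 0, 0, 0]],
])

```text
time: 8.5
tool_pos: [0.4977, -0.0545, 0.0873]
tool_rot: [0.0, 0.703, 0.711, -0.0]
contact_force: [1.3, -0.6, 0.1]
gripper_width: 0.126
grasp_force: 60.2
```

```bash
python3 - <<'E'
from h import *
f=grab_frame("scene");save(f,"s4.png",(220,130,380,250),5)
E
```

```text
(no output)
```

View pics/s4.png

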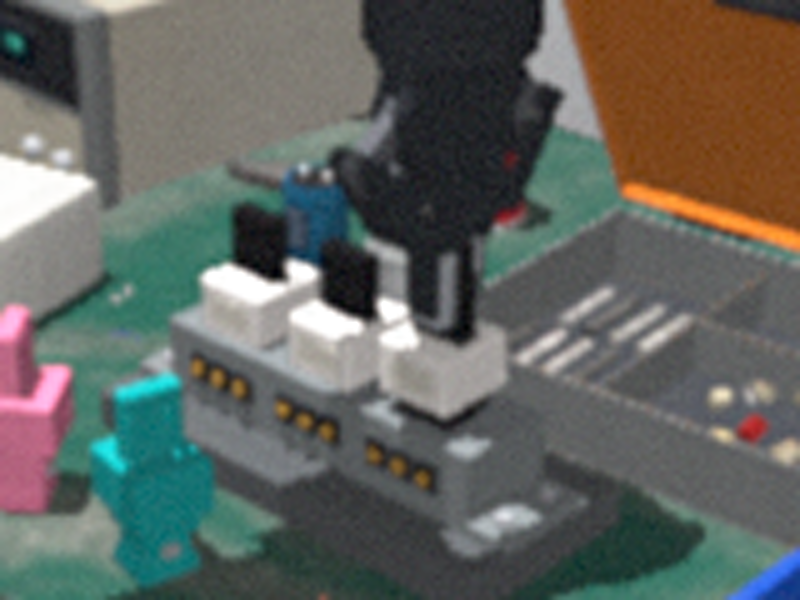

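The picture shows module 3's case lifted with the stem visible below it (crop (440,410)); the others and the strip are unchanged. I'll keep pulling up.

Emit:
servo_tool([
  [[0, 0, 0, 0.006, 0], [0, 0, 0, 0.008, 0], [0, 0, 0, 0.008, 0], [0, 0, 0, 0.01, 0], [0, 0, 0, 0.014, 0], [0, 0, 0, 0.014, 0], [0, 0, 0, 0.014, 0], [0, 0, 0, 0.01, 0]],
])

```text
time: 9.35
tool_pos: [0.4981, -0.0545, 0.1727]
tool_rot: [0.001, 0.703, 0.711, 0.0]
contact_force: [0.3, -0.1, -1.4]
gripper_width: 0.127
grasp_force: 60.1
```

Emit:
servo_tool([
  [[0, -0.004, -0.012, 0, 0], [0, -0.006, -0.025, 0, 0], [0, -0.01, -0.042, 0, 0], [0, -0.01, -0.045, 0, 0], [0, -0.01, -0.045, 0, 0], [0, -0.008, -0.04, 0, 0], [0, -0.006, -0.026, 0, 0], [0, -0.004, -0.0135, 0, 0]],
])

```text
time: 10.15
tool_pos: [0.438, -0.3052, 0.1699]
tool_rot: [-0.001, 0.704, 0.71, -0.0]
contact_force: [0.4, -0.2, -1.3]
gripper_width: 0.127
grasp_force: 60.1
```

Emit:
servo_tool([
  [[0, 0, 0, 0, 0], [0, 0, 0, 0, 0], [0, 0, 0, -0.01, 0], [0, 0, 0, -0.02, 0], [0, 0, 0, -0.02, 0], [0, 0, 0, -0.01, 0], [0, 0, 0, 0, 0], [0, 0, 0, 0, 0]],
])

```text
time: 10.95
tool_pos: [0.4399, -0.3025, 0.1108]
tool_rot: [0.0, 0.703, 0.712, 0.0]
contact_force: [0.0, -0.1, -1.5]
gripper_width: 0.13
grasp_force: 60.0
```

```bash
python3 - <<'E'
from h import *
s=manip.state();print(s["time"],np.round(s["tool_pos"],4),np.round(s["contact_force"],2))
f=grab_frame("scene");save(f,"s5.png",(280,100,480,250),4)
W=cloud(f);px=f["pixels"].astype(int)
m=(px.min(-1)>120)&(px.max(-1)-px.min(-1)<40)&(abs(W[...,0]-.44)<.05)&(abs(W[...,1]+.303)<.05)&(W[...,2]>.05)
p=W[m];print("case",m.sum(),np.nanpercentile(p,[2,98],axis=0).round(4))
W=cloud(grab_frame("top"));m=(abs(W[...,1]+.303)<.1)&(abs(W[...,0]-.465)<.13)&(W[...,2]>.06)&(W[...,2]<.08);print("rim",np.nanpercentile(W[m],[1,99],axis=0).round(3))
E
```

```text
10.95 [ 0.4399 -0.3025  0.1108] [ 0.04 -0.07 -1.55]
case 1116 [[ 0.3914 -0.3506  0.0995]
 [ 0.4588 -0.2806  0.4561]]
rim [[ 0.381 -0.366  0.061]
 [ 0.554 -0.238  0.074]]
```

View pics/s5.png

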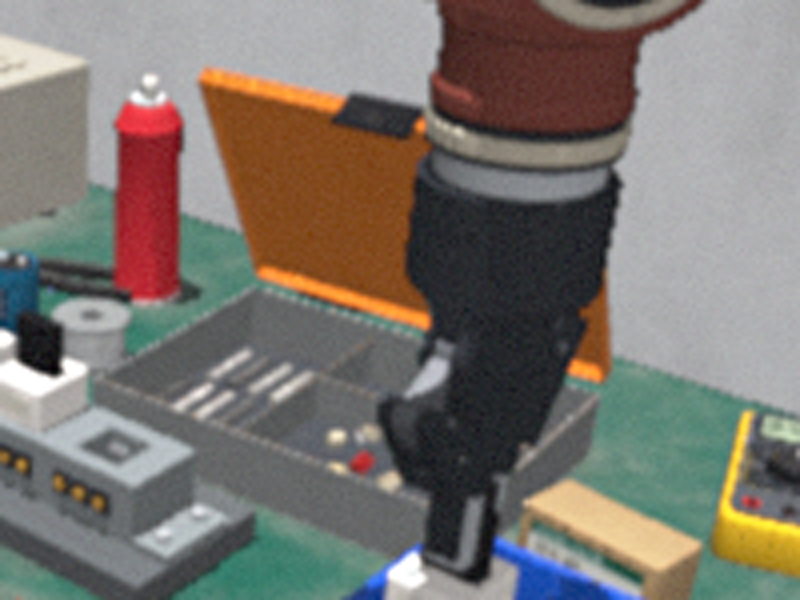

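The picture shows bay 3 empty at crop (120,445), the strip flat, and the module held upright over the tray. The case bottom is at about 98 mm, so the underside is about 62–64 mm up. I'll lower to just above the floor.

Emit:
servo_tool([
  [[0, 0, 0, -0.008, 0], [0, 0, 0, -0.012, 0], [0, 0, 0, -0.012, 0], [0, 0, 0, -0.012, 0], [0, 0, 0, -0.008, 0], [0, 0, 0, -0.004, 0], [0, 0, 0, 0, 0], [0, 0, 0, 0, 0]],
])

```text
time: 11.85
tool_pos: [0.4398, -0.3031, 0.0549]
tool_rot: [0.0, 0.703, 0.711, 0.0]
contact_force: [-0.6, 0.2, -1.2]
gripper_width: 0.124
grasp_force: 60.0
```

Emit:
servo_tool([
  [[0, 0, 0, -0.001, 0], [0, 0, 0, -0.001, 0], [0, 0, 0, -0.001, 0], [0, 0, 0, 0, 0], [0, 0, 0, 0, 0], [0, 0, 0, 0, 0], [0, 0, 0, 0, 0], [0, 0, 0, 0, 0]],
])

```text
time: 12.65
tool_pos: [0.4396, -0.3029, 0.0516]
tool_rot: [0.0, 0.703, 0.711, 0.0]
contact_force: [0.2, -0.2, -0.9]
gripper_width: 0.126
grasp_force: 60.0
```

Emit:
servo_tool([
  [[0, 0, 0, -0.0005, 0], [0, 0, 0, -0.0005, 0], [0, 0, 0, -0.0005, 0], [0, 0, 0, 0, 0], [0, 0, 0, 0, 0], [0, 0, 0, 0, 0], [0, 0, 0, 0, 0], [0, 0, 0, 0, 0]],
])

```text
time: 13.45
tool_pos: [0.4401, -0.3033, 0.0513]
tool_rot: [0.001, 0.703, 0.711, 0.0]
contact_force: [-1.5, 1.9, 5.9]
gripper_width: 0.126
grasp_force: 60.8
```

The module is on the floor (+6 N). I'll ease off half a millimetre, then open slowly.

Emit:
servo_tool([
  [[0, 0, 0, 0.0006, 0], [0, 0, 0, 0, 0], [14, 0, 0, 0, 0], [18, 0, 0, 0, 0], [25, 0, 0, 0, 0], [35, 0, 0, 0, 0], [45, 0, 0, 0, 0], [50, 0, 0, 0, 0]],
])

```text
time: 14.25
tool_pos: [0.4395, -0.3028, 0.0505]
tool_rot: [-0.0, 0.703, 0.711, -0.0]
contact_force: [0.9, -0.3, 0.8]
gripper_width: 0.5
grasp_force: 0.0
```

Emit:
servo_tool([
  [[50, 0, 0, 0.003, 0], [50, 0, 0, 0.008, 0], [50, 0, 0, 0.015, 0], [50, 0, 0, 0.025, 0], [50, 0, 0, 0.03, 0], [50, 0, 0, 0.03, 0], [50, 0, 0, 0.025, 0], [50, 0, 0, 0.01, 0]],
])

```text
time: 15.05
tool_pos: [0.441, -0.3042, 0.2018]
tool_rot: [0.004, 0.703, 0.711, 0.0]
contact_force: [0.4, -0.1, 0.2]
gripper_width: 0.498
grasp_force: 0.0
```

Emit:
servo_tool([
  [[50, 0, -0.01, 0, 0], [50, 0, -0.025, 0, 0], [50, 0, -0.03, 0, 0], [50, 0, -0.03, 0, 0], [50, 0, -0.03, 0, 0], [50, 0, -0.025, 0, 0], [50, 0, -0.01, 0, 0], [50, 0, 0, 0, 0]],
])

```text
time: 15.85
tool_pos: [0.4387, -0.4634, 0.1948]
tool_rot: [-0.001, 0.703, 0.711, 0.0]
contact_force: [-0.7, -0.3, -0.0]
gripper_width: 0.5
grasp_force: 0.0
```

```bash
python3 - <<'E'
from h import *
a=grab_frame("top");f=grab_frame("scene")
im=np.hstack([cv2.resize(a["pixels"][130:260,225:465],(400,217)),cv2.resize(f["pixels"][130:330,240:460],(400,364))[:217]]) if 0 else None
A=cv2.resize(a["pixels"][130:260,225:465],(560,303));B=cv2.resize(f["pixels"][160:330,230:470],(560,296)) 
cv2.imwrite("pics/end.png",np.vstack([A,B])[:600,:,::-1])
W=cloud(a);z=W[...,2]
b=(abs(W[...,0]-.46)<.09)&(abs(W[...,1]+.303)<.055)
for lo,hi in((.09,.105),(.055,.07)):
    p=W[b&(z>lo)&(z<hi)];print(len(p),np.median(p,0).round(3) if len(p) else "")
s=np.zeros(z.shape,bool);s[155:212,228:350]=1
m=s&(z>.115)&(z<.14);c,l,st,ce=cv2.connectedComponentsWithStats(m.astype(np.uint8))
for i in range(1,c):
    if st[i,4]>12:print("grip",W[l==i].mean(0).round(4))
r=cv2.minAreaRect(W[s&(z>.012)&(z<.14)][:,:2].astype(np.float32)*1000);print(r)
E
```

```text
80 [ 0.44  -0.299  0.097]
414 [ 0.434 -0.299  0.064]
grip [0.496  0.0677 0.1236]
grip [0.4964 0.0075 0.1229]
((497.74200439453125, 7.130012512207031), (110.69802856445312, 248.80218505859375), 0.827879011631012)
```

View pics/end.png

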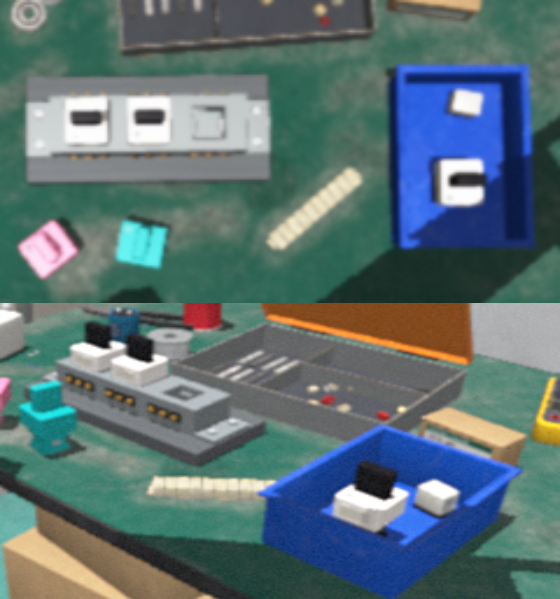

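The module stands upright in the tray, with its grip top at 97–98 mm as expected. Modules 1 and 2 are home (grips at 124 and 123 mm), the strip hasn't moved, and the robot is clear. I'll hand it in.

```bash
python3 -c "
from plant import manip
print(manip.job_done())"
```

```text
the job is handed in; nothing more can be done
None
```

Module 3 was the released one; it now stands upright on the tray floor, modules 1 and 2 are still home, the strip has not moved, and the job was handed in at about 16 s.

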